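# Refit the stirrer's control knob and hold it pressed

### The arm

A 6-joint arm with a two-finger parallel gripper is mounted at the origin on the work surface. World frame = base frame: x ahead of the robot, y to its left, z up, the work surface at z = 0. Lengths are in mm, angles in rad, forces in N, time in s.
With the tool pointing down it reaches from about 350 to 775 mm from the base axis. Payload 7.3 kg.
Tool frame: the origin (TCP) lies at the very end of the fingers, on their centre line; the grasp point (between the pads) lies 19 mm behind it; z points along the fingers, y is the line along which they close (so a half turn about z gives the same grasp; the last joint's range is limited). The gripper opens to 92 mm and grips with 3 to 60 N. Pads are 19 mm wide; open, the fingers measure 130 mm over their backs; the gripper's body (75 mm by 190 mm) begins 47 mm behind the grasp point.
Start: joints at [-0.146, 0.342, 1.524, -0, 1.275, -0.146], TCP at [525.019, 0.019, 226.741] pointing down, gripper open.
Joint ranges: [-2.53, 2.53], [-0.77, 2.02], [0.04, 2.7], [-1, 4.14], [0.28, 2.66], [-3.11, 3.11]. Speed limits (rad/s): [2.57, 2.57, 3.14, 3.14, 3.14, 3.14].

### API

Orientations are given as [roll, pitch, yaw] about the fixed x, y, z axes, in that order (R = Rz(yaw) Ry(pitch) Rx(roll)).
In Python, from plant import get_obs, vision, workorder gives the robot as it stands.
- The arm moves only by the shell command python3 -m pendant 'ROWS' [OPENING]. ROWS is a JSON object of lists of equal length, an entry for each row: "dp": the shift along the tool's x, y, z in m, a list of three; "rotation": the turn, a rotation vector about the tool's x, y, z in rad, a list of three. A call has 1 to 8 rows; each row is the pose to reach, as a shift and turn from the pose commanded when the call began, along the tool's axes at that moment; what a row does not reach only later rows make up. A row lasts 1/8 s, in which the tool goes at most 62.5 mm and 10.7 degrees, less where a joint would pass 70% of its speed; a pose out of reach is approached as far as the arm can. A call with a gripper value outside its range is refused whole. OPENING is the finger opening in m, from 0 to 0.0918, set as the call begins (- or left out, the last holds). The fingers move at their own pace and stop on an object; the grip force is fixed at half the most. Time passes only in rows, so rows that repeat a pose let the fingers close. It gives the time, the measured TCP pose, the force, the opening and the grip force at its end, in the units of the state.
- get_obs(): the state, without advancing time (a new reading comes with each control period).
- vision.capture(name): name is "scene" or "side" or "wrist"; returns a dict with "pixels" (384x512x3 uint8, red, green, blue), "vfov" (degrees; the focal length in pixels is half the picture's height over the tangent of half this angle, whatever the lens; pixels are square), "cx", "cy" (the principal point, pixels), "pose" (4x4, takes a point from camera to world coordinates); the wrist camera has in their place "T_tool_cam" (4x4, takes a point from camera to tool coordinates, whose origin is the TCP and whose axes are the flange's). Camera axes: x right, y up, looking along -z (the intrinsics and any distortion apply to the point x, -y, -z); pixel columns grow to the right and rows downward; lengths in mm; the calibration is good to about 2 mm. A picture is of the moment at which its call begins: read the wrist's pose just before it. There is no depth.
- workorder.close_job(): hands the job in; it is judged then, once.
The state is a dict: "time": time; "joint_positions": joint angles; "dq": joint speeds; "tau": joint torques, N m; "tool_pos": TCP position; "tcp_rot": TCP orientation; "contact_force": force on the tool from outside, world axes, zero at the start; "moment": the same for the moment, N m; "grip_width": finger opening in mm; "finger_force": force on a finger pad.
Only numpy, scipy, OpenCV 4.12 (cv2) and the standard library are available. Lean on these libraries where they do the work, as an engineer would, in place of code of your own. Each camera call takes 0.05 s, during which the arm holds its last target. There are 200 camera calls.

### The job

The magnetic stirrer has lost its control knob: of the three spare knobs on the blue mat, take the middle-sized one, turn it so that its white pointer line points the way the flat of the bare D-shaft faces, and push it all the way onto the shaft. Then press the knob so that the spring-loaded shaft goes fully in, and finish like that: still gripping the knob and keeping it pressed down. Leave the other two knobs and the things on the bench where they are.

Things in the scene. Friction and masses are not known exactly. Their poses are not given: they have to be found in the camera images.
- knob_medium: black knob: round skirt 44 mm diameter, 21 mm tall; on it a grip bar 14 mm thick, 36 mm long, 16 mm tall (37 mm in all). Bore down. Origin: centre of underside; z up; x along the bar, to its white pointer end. About 45 g. Blind D-bore 15.5 mm wide, 15 mm deep, flat on the +x side 4.25 mm off axis. Seated: underside 9 mm above the shaft's origin.
- knob_small: black knob: round skirt 32 mm diameter, 21 mm tall; on it a grip bar 14 mm thick, 24 mm long, 16 mm tall (37 mm in all). Bore down. Origin: centre of underside; z up; x along the bar, to its white pointer end. Bore 11 mm: too tight for the shaft. Leave alone.
- knob_large: black knob: round skirt 56 mm diameter, 21 mm tall; on it a grip bar 14 mm thick, 48 mm long, 16 mm tall (37 mm in all). Bore down. Origin: centre of underside; z up; x along the bar, to its white pointer end. Bore 21 mm: far too loose for the shaft. Leave alone.
- shaft: bare upright brass D-shaft, 14 mm diameter, one grey flat 3.5 mm off axis, 24 mm out of the deck. Origin: on its axis at deck level (50 mm above the bench, unpressed); z up; x points the way the flat faces. A dark 28 mm washer at its foot turns with it; a yellow line on it marks the flat's side. Stiff to turn (0.12 N m), stays as set; yaw within 1.5 rad of the knobs'.
- shaft_tip (a point): centre of the shaft's top end, 24 mm above its origin, axes as the shaft. The last 4 mm below it taper (to 10 mm diameter, flat 2 mm from the axis) as a lead-in.
- plunger (a joint): how far the shaft (with its washer) is pressed down into the stirrer, m: 0 released, 0.006 fully in, at a firm stop. Spring: it starts to move at 3.2 N and takes 8.6 N fully in; let go, it comes back up. Fully in, the seated knob still clears the deck by 3 mm.
- stirrer: the white magnetic stirrer, fixed to the bench, 260 mm long (from 50 mm before to 210 mm behind the shaft axis), 150 mm wide, deck 50 mm high, with a round white plate (116 mm diameter, top at 56 mm, centre 135 mm behind the shaft) at the rear. Origin: at bench level below the shaft axis; x points to its rear, away from the robot.
- mat: blue parts mat, fixed, 200 x 200 mm, 3 mm thick, on which the three knobs stand in any order, at least 95 mm apart centre to centre. Origin: centre of its underside.
- petri_dish: pale see-through closed petri dish, 90 mm diameter, 16 mm tall, lying on the bench; bystander. Origin: centre of its underside.
- beaker: white plastic beaker, 66 mm diameter, 75 mm tall; bystander. Origin: centre of its underside.
- wipes_box: green and white carton of wipes, 120 x 200 x 75 mm; bystander. Origin: centre of its underside.
- tube_rack: blue wire rack, 100 x 180 mm, 66 mm tall, with capped glass tubes up to 113 mm; bystander. Origin: centre of its underside.

How it is judged:
By the outcome, as a careful person would: the job done as asked, in the order asked, and still so for the second after the job is handed in, while the arm keeps its last pose, push and grip.
It also fails if it takes over 43 s, if anything falls off the work surface, if the arm or the gripper's body presses on something with over 40 N, if the wrist force passes 120 N, or if a joint passes its speed limit or range.

## Working session

There is one attempt and no reset: what is moved stays moved. The work goes in short steps, Python scripts to look and compute and a shell command to move; the robot and the scene stay as the last step left them, time stands still between calls to the robot, and variables do not carry over. Pictures are saved under pics/ and viewed, at most 10 in all, crops included, and the job is handed in when it is done.

```bash
mkdir -p pics; ls
python3 - <<'E'
from plant import get_obs, vision
import cv2,numpy as np
print(get_obs())
for n in ("scene","side","wrist"):
    c=vision.capture(n); print(n,{k:(v if k!="pixels" else v.shape) for k,v in c.items()})
    cv2.imwrite(f"pics/{n}0.png",c["pixels"][:,:,::-1]); np.save(f"pics/{n}0.npy",c,allow_pickle=True)
E
```

```text
pics
{'time': 0.0, 'joint_positions': array([-1.46059400e-01,  3.42683354e-01,  1.52498612e+00,  1.51495371e-05,
        1.27542758e+00, -1.45997539e-01]), 'dq': array([-0.00073882,  0.00098699, -0.00136812, -0.00299095,  0.0008631 ,
       -0.00104631]), 'tau': array([ 7.61924657e-04, -4.31245601e+01, -2.44219762e+01,  7.17750052e-02,
        5.59406646e-02, -1.04314388e-04]), 'tool_pos': array([5.24598360e+02, 5.48172910e-02, 2.26076193e+02]), 'tcp_rot': array([-3.14010637e+00, -2.33191168e-04,  1.57072987e+00]), 'contact_force': array([-0.29793702,  0.41582509,  0.081513  ]), 'moment': array([-0.04398009, -0.01573131, -0.00314176]), 'finger_force': 0.0, 'grip_width': 91.8459261595876}
scene {'pixels': (384, 512, 3), 'vfov': 54.57259668583104, 'cx': 256.58455543503703, 'cy': 190.84021984573297, 'pose': array([[ 7.90887731e-01, -3.68770605e-01,  4.88369571e-01,
         1.10736349e+03],
       [ 6.11531636e-01,  4.46359267e-01, -6.53293550e-01,
        -7.53088036e+02],
       [ 2.29271741e-02,  8.15335296e-01,  5.78534960e-01,
         7.26247813e+02],
       [ 0.00000000e+00,  0.0
[... 283 characters left out ...]
1, -4.58527566e-01,  6.81676491e-01,
         7.82337819e+02],
       [ 2.40633757e-02,  8.20076230e-01,  5.71748135e-01,
         7.64474606e+02],
       [ 0.00000000e+00,  0.00000000e+00,  0.00000000e+00,
         1.00000000e+00]])}
wrist {'pixels': (384, 512, 3), 'vfov': 71.21441143187722, 'cx': 253.97488812696918, 'cy': 192.2108050326679, 'T_tool_cam': array([[ 4.09995792e-04,  9.50558107e-01,  3.10546483e-01,
         8.37112893e+01],
       [ 9.99999649e-01, -1.63003653e-04, -8.21297997e-04,
         1.07885941e+00],
       [-7.30071258e-04,  3.10546710e-01, -9.50557840e-01,
        -1.57873379e+02],
       [ 0.00000000e+00,  0.00000000e+00,  0.00000000e+00,
         1.00000000e+00]])}
```

View pics/scene0.png

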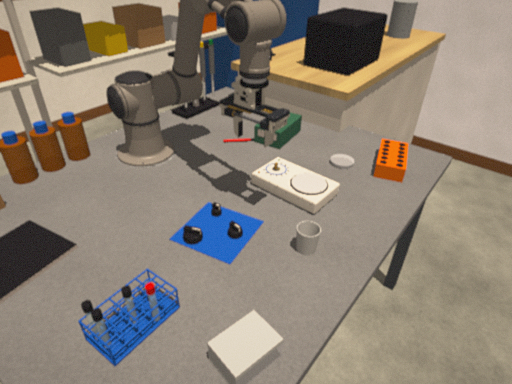

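View pics/side0.png

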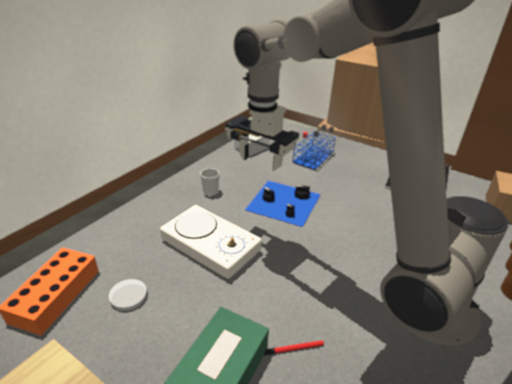

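View pics/wrist0.png

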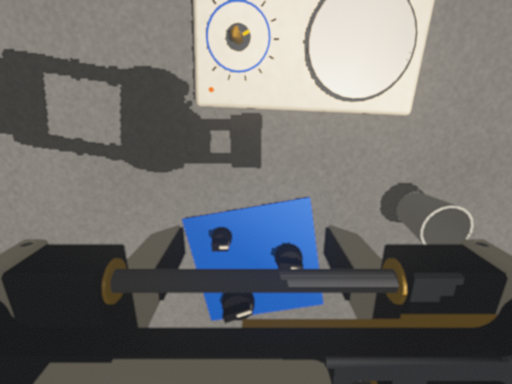

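The pictures show the following:
- **Wrist:** the mat has the small knob at (221,238), the medium at (289,258) and the large at (238,305). The shaft is at (238,36) with its yellow line to the right.
- **Scene:** the medium knob is at (235,230).
- **Side:** the medium knob is at (268,194).

Next I'll take rough positions from these.

```bash
cat > h.py <<'E'
import numpy as np, cv2
from scipy.spatial.transform import Rotation as R
from plant import get_obs, vision
def grab(n,tag):
    o=get_obs(); c=vision.capture(n)
    if n=="wrist":
        T=np.eye(4); T[:3,:3]=R.from_euler("xyz",o["tcp_rot"]).as_matrix(); T[:3,3]=o["tool_pos"]; c["pose"]=T@c["T_tool_cam"]
    cv2.imwrite(f"pics/{n}{tag}.png",c["pixels"][:,:,::-1]); np.save(f"pics/{n}{tag}.npy",c,allow_pickle=True)
    return c,o
def load(n,tag): return np.load(f"pics/{n}{tag}.npy",allow_pickle=True).item()
def ray(c,u,v):
    f=192/np.tan(np.radians(c["vfov"])/2)
    d=c["pose"][:3,:3]@np.array([(u-c["cx"])/f,-(v-c["cy"])/f,-1]); return c["pose"][:3,3],d/np.linalg.norm(d)
def hit(c,u,v,z):
    o,d=ray(c,u,v); return o+d*(z-o[2])/d[2]
def tri(*rs):
    A=sum(np.eye(3)-np.outer(d,d) for o,d in rs); b=sum((np.eye(3)-np.outer(d,d))@o for o,d in rs); return np.linalg.solve(A,b)
E
python3 - <<'E'
from h import *
np.set_printoptions(precision=1,suppress=True)
w,s,d=load("wrist",0),load("scene",0),load("side",0)
T=np.eye(4);T[:3,:3]=R.from_euler("xyz",[-3.1401,-.0002,1.5707]).as_matrix();T[:3,3]=[524.6,0.05,226.1];w["pose"]=T@w["T_tool_cam"]
print("shaft w",hit(w,238,36,55),"tri",tri(ray(s,276,166),ray(d,232,241)))
print("med w",hit(w,289,258,30),"tri",tri(ray(s,235,229),ray(d,268,194)))
print("small w",hit(w,221,238,30),"large",hit(w,238,305,30))
for n,c in(("scene",s),("side",d)):
    h=cv2.cvtColor(c["pixels"],cv2.COLOR_RGB2HSV); 
    m=cv2.inRange(h,(105,180,80),(125,255,255)); cs=max(cv2.findContours(m,0,2)[0],key=cv2.contourArea)
    q=cv2.approxPolyDP(cv2.convexHull(cs),6,True)[:,0]; print(n,[hit(c,*p,3)[:2] for p in q])
E
```

```text
shaft w [508.3 154.5  55. ] tri [505.9 154.7  61.3]
med w [ 578.6 -136.3   30. ] tri [ 578.5 -145.    20.5]
small w [ 477.2 -102.7   30. ] large [ 500.  -222.9   30. ]
scene [array([603.2, -52.2]), array([ 641.3, -237.9]), array([ 454.2, -275.8]), array([420.6, -86.4])]
side [array([599.9, -59.5]), array([ 629. , -226.5]), array([ 450.6, -264.7]), array([415.6, -85.8])]
```

```bash
python3 -m pendant '{"dp":[[0.04,-0.008,0.02],[0.08,-0.016,0.04],[0.096,-0.017,0.056],[0.096,-0.017,0.056],[0.096,-0.017,0.056]],"rotation":[[0,0,0],[0,0,0],[0,0,0],[0,0,0],[0,0,0]]}'
python3 - <<'E'
from h import *
c,o=grab("wrist",1); print(o["tool_pos"],o["dq"].max())
E
python3 -m pendant '{"dp":[[-0.06,0.02,0.005],[-0.12,0.04,0.01],[-0.18,0.06,0.02],[-0.24,0.07,0.03],[-0.295,0.07,0.03],[-0.295,0.07,0.03],[-0.295,0.07,0.03],[-0.295,0.07,0.03]],"rotation":[[0,0,0],[0,0,0],[0,0,0],[0,0,0],[0,0,0],[0,0,0],[0,0,0],[0,0,0]]}'
python3 - <<'E'
from h import *
c,o=grab("wrist",2); print(o["tool_pos"],abs(o["dq"]).max())
a=load("wrist",1)["pixels"][:256,100:420];b=c["pixels"][:256,100:420]
cv2.imwrite("pics/ab.png",cv2.resize(np.vstack([a,b])[:,:,::-1],None,fx=1.17,fy=1.17))
E
```

```text
time: 0.78
tool_pos: [508.5, 95.4, 171.2]
tcp_rot: [3.141, 0.0, 1.571]
contact_force: [0.4, 0.0, 0.1]
grip_width: 92.0
finger_force: 0.0
[508.45479156  95.43988901 171.23031861] 0.0031702189124287804
time: 1.82
tool_pos: [578.1, -198.0, 141.2]
tcp_rot: [3.141, -0.0, 1.572]
contact_force: [0.3, 0.0, 0.3]
grip_width: 91.7
finger_force: 0.0
[ 578.10926231 -198.00425973  141.22546652] 0.008974352522971981
```

View pics/ab.png

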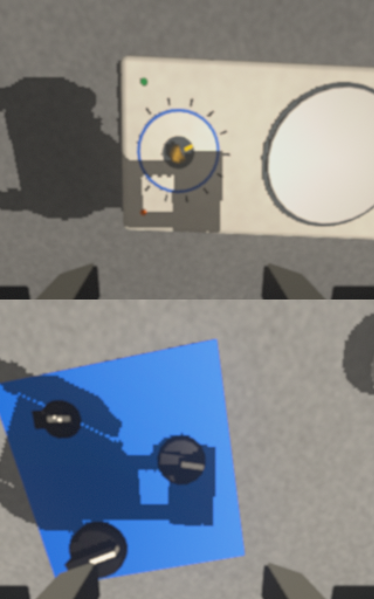

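The shaft is at about wrist1 (252,130) with its yellow mark up and to the right. The medium knob is at about wrist2 (255,137) with its white line pointing right and slightly down. I'll enlarge both.

Run:
```python
from h import *
a=load("wrist",1)["pixels"][105:155,222:282];b=load("wrist",2)["pixels"][110:160,225:285]
g=lambda p:cv2.convertScaleAbs(cv2.resize(p[:,:,::-1],None,fx=6,fy=6,interpolation=cv2.INTER_CUBIC),alpha=2)
cv2.imwrite("pics/z.png",np.hstack([g(a),g(b)]))
```

```text
(no output)
```

View pics/z.png

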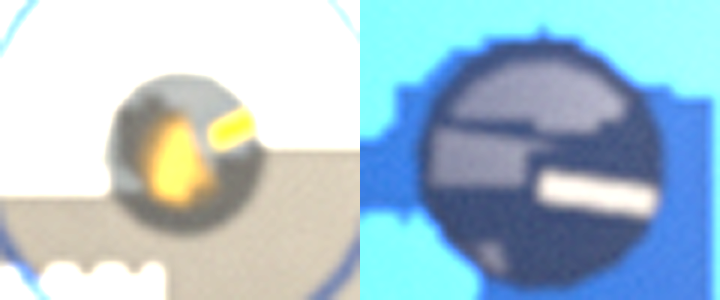

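Run:
```python
from h import *
np.set_printoptions(precision=2,suppress=True)
def comp(m,u,v):
    n,l,s,ce=cv2.connectedComponentsWithStats(m.astype(np.uint8)); k=min(range(1,n),key=lambda i:np.hypot(*(ce[i]-(u,v)))-(0.02*s[i,4])); ys,xs=np.where(l==k); return np.c_[xs,ys]
def axis(c,P,z):
    W=np.array([hit(c,u,v,z)[:2] for u,v in P]); e=np.linalg.svd(W-W.mean(0),full_matrices=False)
    p=(W-W.mean(0))@e[2][0]; return W.mean(0),e[2][0],np.degrees(np.arctan(e[2][0][1]/e[2][0][0])),np.ptp(p),e[1]
c=load("wrist",1); p=c["pixels"].astype(int); h=cv2.cvtColor(c["pixels"],cv2.COLOR_RGB2HSV)
r,g,b=p[...,0],p[...,1],p[...,2]
win=np.zeros(r.shape,bool); win[112:150,236:270]=1
Y=comp(win&(r>100)&(g>0.75*r)&(b<0.5*r),261,126); print("yellow",len(Y),Y.mean(0),axis(c,Y,51.5))
D=comp(win&((p.max(2)<85)|(h[...,1]>120)),253,131); hull=cv2.convexHull(D.astype(np.float32)); (cx,cy),ax,an=cv2.fitEllipse(hull); print("washer",(cx,cy),ax,hit(c,cx,cy,51.5),len(D))
B=comp(win&(r>60)&(g<0.75*r)&(b<0.5*r),250,132); print("brass",len(B),B.mean(0),hit(c,*B.mean(0),65),B.min(0),B.max(0))
c=load("wrist",2); p=c["pixels"].astype(int); r,g,b=p[...,0],p[...,1],p[...,2]
win=np.zeros(r.shape,bool); win[110:164,228:285]=1
L=comp(win&(p.min(2)>85),324-0,140) if 0 else comp(win&(p.min(2)>85),325-0-0,142)
print("line",len(L),L.mean(0),axis(c,L,40))
K=comp(win&(b-r<45)&(b<2*r+25),255,137); hull=cv2.convexHull(K.astype(np.float32)); (cx,cy),ax,an=cv2.fitEllipse(hull); print("skirt",(cx,cy),ax,hit(c,cx,cy,20),len(K),K.min(0),K.max(0))
for q in (1,2): print(load("wrist",q)["pose"][:3,3])
m=np.zeros(r.shape,np.uint8); m[K[:,1],K[:,0]]=255; m[L[:,1],L[:,0]]=128
cv2.imwrite("pics/m.png",cv2.resize(m[105:165,225:290],None,fx=6,fy=6,interpolation=0))
```

```text
yellow 26 [260.27 125.96] (array([516.19, 158.67]), array([-0.94, -0.34]), np.float64(20.017932744425483), np.float64(7.287001850129176), array([10.49,  5.07]))
washer (251.79383850097656, 131.71731567382812) (23.462099075317383, 26.154037475585938) [507.64 152.99  51.5 ] 336Traceback (most recent call last):
  File "<stdin>", line 13, in <module>
  File "<stdin>", line 4, in comp
ValueError: min() iterable argument is empty
```

```bash
cat >> h.py <<'E'
def comp(m,u,v):
    n,l,s,ce=cv2.connectedComponentsWithStats(m.astype(np.uint8)); k=min(range(1,n),key=lambda i:np.hypot(*(ce[i]-(u,v)))-(0.02*s[i,4])); ys,xs=np.where(l==k); return np.c_[xs,ys]
def axis(c,P,z):
    W=np.array([hit(c,u,v,z)[:2] for u,v in P]); e=np.linalg.svd(W-W.mean(0),full_matrices=False)
    return W.mean(0),np.degrees(np.arctan(e[2][0][1]/e[2][0][0])),np.ptp((W-W.mean(0))@e[2][0]),e[1]
E
python3 - <<'E'
from h import *
np.set_printoptions(precision=2,suppress=True)
c=load("wrist",2); p=c["pixels"].astype(int); r,g,b=p[...,0],p[...,1],p[...,2]
win=np.zeros(r.shape,bool); win[110:164,228:285]=1
for t in (85,70):
  L=comp(win&(p.min(2)>t),325-60,142); print("line",len(L),L.mean(0),axis(c,L,40))
K=comp(win&(b-r<30),255,137); hull=cv2.convexHull(K.astype(np.float32)); (cx,cy),ax,an=cv2.fitEllipse(hull); print("skirt",(cx,cy),ax,hit(c,cx,cy,20),len(K),K.min(0),K.max(0))
m=np.zeros(r.shape,np.uint8); m[K[:,1],K[:,0]]=255; m[L[:,1],L[:,0]]=128
cv2.imwrite("pics/m.png",cv2.resize(m[105:165,225:290],None,fx=6,fy=6,interpolation=0))
for y in range(112,162,6): print(y,[tuple(q) for q in p[y,232:280:6]])
E
```

```text
line 95 [264.2  141.79] (array([ 589.19, -148.12]), np.float64(-8.22338608502679), np.float64(18.586590050967114), array([51.87, 13.  ]))
line 113 [264.15 141.86] (array([ 589.14, -148.19]), np.float64(-7.980432558741933), np.float64(19.41726192454758), array([57.72, 16.36]))
skirt (255.0857696533203, 137.3254852294922) (37.9551887512207, 38.634342193603516) [ 580.55 -146.2    20.  ] 1121 [236 118] [274 156]
112 [(np.int64(70), np.int64(141), np.int64(233)), (np.int64(72), np.int64(142), np.int64(234)), (np.int64(72), np.int64(144), np.int64(234)), (np.int64(73), np.int64(146), np.int64(235)), (np.int64(75), np.int64(145), np.int64(235)), (np.int64(77), np.int64(147), np.int64(236)), (np.int64(80), np.int64(149), np.int64(236)), (np.int64(81), np.int64(150), np.int64(236))]
118 [(np.int64(69), np.int64(141), np.int64(233)), (np.int64(68), np.int64(134), np.int64(229)), (np.int64(42), np.int64(83), np.int64(144)), (np.int64(34), np.int64(43), np.int64(66)), (np.int64(37), np.int64(45), np.int64(66)), (np.int64(44), np.int64(69), np.int64(115)), (np.int64(79), np.int64(149), np.int64(2
[... 1885 characters left out ...]
38), np.int64(231)), (np.int64(68), np.int64(140), np.int64(232)), (np.int64(44), np.int64(67), np.int64(113)), (np.int64(37), np.int64(44), np.int64(62)), (np.int64(33), np.int64(41), np.int64(58)), (np.int64(33), np.int64(40), np.int64(60)), (np.int64(36), np.int64(60), np.int64(104)), (np.int64(39), np.int64(67), np.int64(117))]
160 [(np.int64(68), np.int64(139), np.int64(231)), (np.int64(68), np.int64(139), np.int64(232)), (np.int64(43), np.int64(87), np.int64(154)), (np.int64(34), np.int64(66), np.int64(116)), (np.int64(32), np.int64(64), np.int64(115)), (np.int64(36), np.int64(68), np.int64(117)), (np.int64(35), np.int64(67), np.int64(117)), (np.int64(36), np.int64(68), np.int64(116))]
```

View pics/m.png

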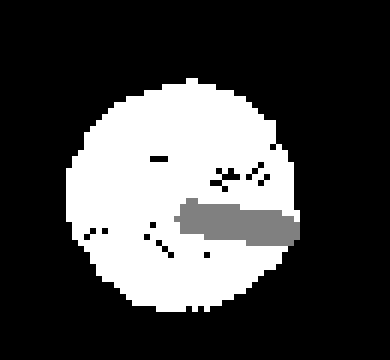

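The medium knob is at about (580.4, −146.5) with yaw −8.1°; its bar and pointer sizes match the given ones. I'll turn the tool by +98.1° about its z, which puts tool x along the pointer, and go above the knob.

```bash
python3 -m pendant '{"dp":[[0.01,0,0],[0.02,0,0],[0.03,0,0.01],[0.04,0,0.02],[0.05,0.002,0.03],[0.0515,0.002,0.04],[0.0515,0.002,0.05],[0.0515,0.002,0.05]],"rotation":[[0,0,0.18],[0,0,0.36],[0,0,0.54],[0,0,0.72],[0,0,0.9],[0,0,1.08],[0,0,1.26],[0,0,1.44]]}' 0.07
python3 -m pendant '{"dp":[[0,0,0],[0,0,0],[0,0,0],[0,0,0]],"rotation":[[0,0,0.18],[0,0,0.272],[0,0,0.272],[0,0,0.272]]}'
python3 - <<'E'
from h import *
for i in range(3):
    c,o=grab("wrist",3); print(o["tool_pos"],np.degrees(o["tcp_rot"]),o["contact_force"])
for n in("scene","side"): grab(n,3)
a=load("scene",3)["pixels"][170:270,150:270];b=load("side",3)["pixels"][130:230,230:350]
g=lambda p:cv2.resize(p[:,:,::-1],None,fx=3.3,fy=3.3,interpolation=cv2.INTER_CUBIC)
cv2.imwrite("pics/v3.png",np.hstack([g(a),g(b)]))
E
```

```text
time: 2.88
tool_pos: [579.7, -145.9, 90.2]
tcp_rot: [-3.141, 0.001, 0.127]
contact_force: [0.5, 0.2, 0.7]
grip_width: 70.1
finger_force: 0.0
time: 3.38
tool_pos: [580.2, -146.9, 91.0]
tcp_rot: [3.142, -0.0, -0.138]
contact_force: [0.6, 0.4, -1.2]
grip_width: 69.9
finger_force: 0.0
[ 580.17609985 -146.85699491   90.97158834] [ 1.79996835e+02 -2.31765799e-02 -7.92554768e+00] [ 0.59742824  0.40665568 -1.15224051]
[ 580.12664471 -147.01525292   90.92114183] [ 1.79996854e+02 -1.74595420e-02 -7.95998799e+00] [-0.272081   -0.51342473  0.42564553]
[ 580.07121304 -147.16117224   90.87378711] [ 1.79998513e+02 -1.07287299e-02 -7.99315651e+00] [ 0.91971302 -0.89224911 -0.01684536]
```

View pics/v3.png

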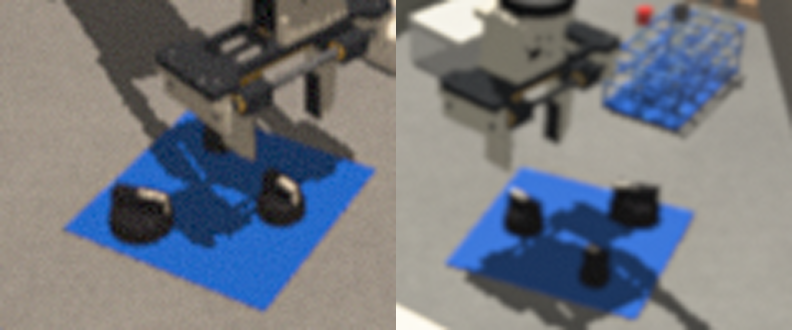

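The fingers straddle the medium knob at scene-crop (280,200), and the neighbouring knobs are clear. I'll descend and grip the bar.

```bash
python3 -m pendant '{"dp":[[0,-0.0008,0.03],[0,-0.0008,0.055],[0,-0.0008,0.0645],[0,-0.0008,0.0645]],"rotation":[[0,0,0],[0,0,0],[0,0,0],[0,0,0]]}'
python3 -m pendant '{"dp":[[0,0,0],[0,0,0],[0,0,0],[0,0,0],[0,0,0],[0,0,0],[0,0,0],[0,0,0]],"rotation":[[0,0,0],[0,0,0],[0,0,0],[0,0,0],[0,0,0],[0,0,0],[0,0,0],[0,0,0]]}' 0.0
```

```text
time: 4.12
tool_pos: [580.0, -146.7, 26.0]
tcp_rot: [-3.141, 0.001, -0.141]
contact_force: [0.1, -0.1, 0.0]
grip_width: 70.0
finger_force: 0.0
time: 5.12
tool_pos: [580.2, -146.7, 26.3]
tcp_rot: [3.142, -0.0, -0.141]
contact_force: [-0.2, -0.1, 0.2]
grip_width: 13.9
finger_force: 30.0
```

Gripped on 14 mm at 30 N. I'll lift, go to a viewing pose beside the shaft and turn to roughly 28°.

```bash
python3 -m pendant '{"dp":[[0,0,-0.05],[0,0,-0.1],[-0.03,-0.05,-0.11],[-0.06,-0.1,-0.11],[-0.09,-0.15,-0.11],[-0.12,-0.2,-0.11],[-0.15,-0.24,-0.11],[-0.161,-0.2525,-0.11]],"rotation":[[0,0,0],[0,0,-0.05],[0,0,-0.15],[0,0,-0.25],[0,0,-0.35],[0,0,-0.45],[0,0,-0.55],[0,0,-0.63]]}'
python3 -m pendant '{"dp":[[0,0,0.012],[0,0,0.012],[0,0,0.012]],"rotation":[[0,0,0],[0,0,0],[0,0,0]]}'
python3 - <<'E'
from h import *
for i in range(2):
    c,o=grab("wrist",4+i); print(o["tool_pos"],np.degrees(o["tcp_rot"]))
p=c["pixels"]; cv2.imwrite("pics/v4.png",np.hstack([cv2.resize(p[:,:,::-1],(400,300)),cv2.resize(p[90:165,205:305,::-1],(400,300),interpolation=2)]))
E
```

```text
time: 6.12
tool_pos: [454.6, 128.2, 136.3]
tcp_rot: [-3.141, 0.0, 0.495]
contact_force: [-0.5, -0.2, -0.5]
grip_width: 13.6
finger_force: 30.0
time: 6.5
tool_pos: [456.8, 125.1, 123.9]
tcp_rot: [3.142, 0.0, 0.486]
contact_force: [1.1, 0.5, -1.4]
grip_width: 13.7
finger_force: 30.0
[456.78678334 125.08766873 123.94424956] [1.79998465e+02 1.73594471e-02 2.78729489e+01]
[456.83123421 125.13724172 124.09057614] [1.79993011e+02 7.30869665e-04 2.78835260e+01]
```

View pics/v4.png

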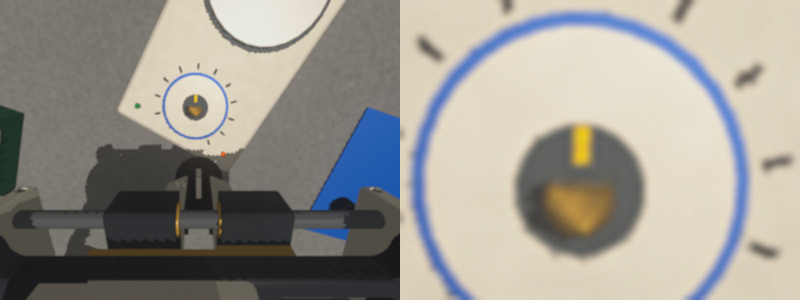

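The yellow line at crop (582,146) is straight above the washer centre at (580,190). So the shaft yaw is about equal to the tool yaw, and the held knob's pointer is upright in the picture too. Now the measurement.

```bash
python3 - <<'E'
from h import *
np.set_printoptions(precision=2,suppress=True)
for t in (4,5):
    c=load("wrist",t); p=c["pixels"].astype(int); r,g,b=p[...,0],p[...,1],p[...,2]
    win=np.zeros(r.shape,bool); win[116:160,230:272]=1
    Y=comp(win&(r>110)&(g>0.75*r)&(b<0.55*r),250,126); y=axis(c,Y,51.5); print("yellow",len(Y),Y.mean(0),y)
    D=comp(win&((p.max(2)<130)|(b<.6*r)),250,137); (cx,cy),ax,an=cv2.fitEllipse(cv2.convexHull(D.astype(np.float32)))
    w=hit(c,cx,cy,51.5); v=y[0]-w[:2]; print("washer",(cx,cy),ax,D.min(0),D.max(0),w,"dir",np.degrees(np.arctan2(v[1],v[0])),np.hypot(*v))
    B=comp(win&(r>70)&(b<.55*r)&(g<.75*r),249,142); print("brass",B.min(0),B.max(0),B.mean(0),hit(c,*B.mean(0),66))
    win[:]=0; win[195:262,235:275]=1
    L=comp(win&(p.min(2)>90),254,232); z=c["pose"][2,3]-157.9+14; print("line",L.min(0),L.max(0),axis(c,L,z),z)
E
for i in 1; do python3 -c "
from h import *
print(get_obs()['tool_pos'])"; done
```

```text
yellow 47 [249.96 125.6 ] (array([516.53, 158.88]), np.float64(25.52119801551941), np.float64(7.415901087246385), array([15.25,  7.82]))
washer (249.41221618652344, 137.08958435058594) (30.899028778076172, 31.861143112182617) [234 121] [264 153] [507.93 154.9   51.5 ] dir 24.83894278261147 9.475134414143517
[456.80698221 125.22059963 124.20941377]Traceback (most recent call last):
  File "<stdin>", line 9, in <module>
  File "h.py", line 19, in comp
    n,l,s,ce=cv2.connectedComponentsWithStats(m.astype(np.uint8)); k=min(range(1,n),key=lambda i:np.hypot(*(ce[i]-(u,v)))-(0.02*s[i,4])); ys,xs=np.where(l==k); return np.c_[xs,ys]
                                                                     ~~~^^^^^^^^^^^^^^^^^^^^^^^^^^^^^^^^^^^^^^^^^^^^^^^^^^^^^^^^^^^^^^^^
ValueError: min() iterable argument is empty
```

Run:
```python
from h import *
np.set_printoptions(precision=2,suppress=True)
c=load("wrist",5); p=c["pixels"].astype(int)
win=np.zeros(p.shape[:2],bool); win[195:262,235:275]=1
o=np.array([456.82,125.15,124.0]); yaw=np.radians(27.9); ex=np.array([np.cos(yaw),np.sin(yaw)]);ey=np.array([np.sin(yaw),-np.cos(yaw)])
for th in (70,90,110):
    L=comp(win&(p.min(2)>th),254,232); z=124-26+40; m,a,l,s=axis(c,L,z); print("line",len(L),L.min(0),L.max(0),m,a,l,"tool",(m-o[:2])@ex,(m-o[:2])@ey)
    W=np.array([hit(c,u,v,z)[:2] for u,v in L])-o[:2]; print(" x range",(W@ex).min(),(W@ex).max())
c=load("wrist",1); print("view1 eye",hit(c,253.3,130.8,51.5), "yellow",hit(c,260.27,125.96,51.5))
p=c["pixels"].astype(int)
for y in range(114,150,3): print(y,p[y,234:272:2].max(1))
```

```text
line 225 [251 216] [257 253] [467.26 129.22] 27.215745817773666 24.457228021129318 tool 11.132064822328607 1.287988912303053
 x range -0.7694833850427693 23.662924916891594
line 1 [254 229] [254 229] [471.03 131.1 ] 0.0 0.0 tool 15.340469810954666 1.3917478278286346
 x range 15.340469810954666 15.340469810954666
line 66 [259 195] [274 199] [492.41 133.92] -66.30124619555409 8.70923437516381 tool 35.55658535708046 8.899892900492226
 x range 34.14288240831452 36.54832668769874
view1 eye [509.16 153.9   51.5 ] yellow [516.19 158.67  51.5 ]
114 [225 224 224 224 224 225 227 228 227 228 229 229 229 229 228 229 228 228
 229]
117 [224 225 225 225 225 219 180 140 116 114 122 138 185 225 229 229 228 228
 228]
120 [225 223 226 225 182 105  86  87  99 101 100  99  98 117 192 227 229 228
 228]
123 [225 226 223 160  80  71  66  69  82  94  98  97  97 113 162 217 229 229
 228]
126 [224 226 212 115  66  64  75  95 131 149 108 114 202 230 224 186 217 230
 229]
129 [223 225 184  96  66  66  89 123 166 179 136 109 148 132  96  77 126 148
 148]
132 [221 220 169 102  75  70 100 151 187 182 150 108  73  63  65  66  96 109
 109]
135 [221 222 213 119  92  88  95 160 183 164 132 107  77  62  64  75 105 109
 110]
138 [106 107 106  97  70  62  64  89 112 115  84  72  66  64  71 100 108 107
 110]
141 [104 105 106 108 104  84  63  60  62  61  63  61  63  85 104 109 109 109
 110]
144 [105 105 106 106 107 109 106  99  93  88  89  98 106 108 107 107 108 108
 108]
147 [105 104 104 104 105 106 105 107 105 107 107 109 108 108 108 107 108 108
 109]
```

The shaft is at about (507.6, 155.5) with yaw about 25.2°. The held knob sits a further −0.7° off the tool axis, −0.9 mm along tool x. I'll move over the shaft, turn 2°, and stop about 2 mm above the tip.

```bash
python3 -m pendant '{"dp":[[0.03,-0.002,0],[0.0598,-0.0034,0.01],[0.0598,-0.0034,0.024],[0.0598,-0.0034,0.024],[0.0598,-0.0034,0.024]],"rotation":[[0,0,0.01],[0,0,0.035],[0,0,0.035],[0,0,0.035],[0,0,0.035]]}'
python3 - <<'E'
from h import *
o=get_obs(); print(o["tool_pos"],np.degrees(o["tcp_rot"]),o["contact_force"])
for n in("scene","side"): grab(n,6)
a=load("scene",6)["pixels"][135:195,240:312];b=load("side",6)["pixels"][205:265,195:267]
g=lambda p:cv2.resize(p[:,:,::-1],None,fx=5.5,fy=5.5,interpolation=cv2.INTER_CUBIC)
cv2.imwrite("pics/v6.png",np.hstack([g(a),g(b)]))
for n in("scene","side"): print(n,load(n,6)["pose"][:3,3])
E
```

```text
time: 7.22
tool_pos: [507.0, 156.6, 100.4]
tcp_rot: [-3.142, 0.0, 0.453]
contact_force: [-0.2, 1.0, -1.0]
grip_width: 13.9
finger_force: 30.0
[506.9787136  156.58760231 100.41566193] [-1.79996859e+02  2.71003100e-02  2.59788742e+01] [-0.22499023  1.00177469 -1.01279732]
scene [1107.36348683 -753.08803614  726.24781347]
side [ 22.75560133 782.33781909 764.47460605]
```

View pics/v6.png

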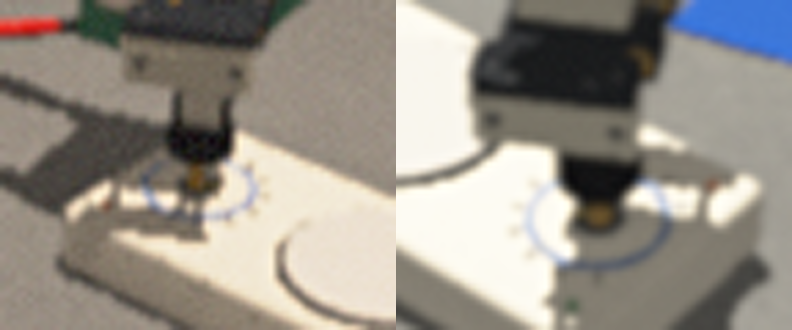

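Both views show the shaft centred under the knob (scene-crop 196 against 200, side-crop 600 against 600). I'll lower it in small steps and watch the force.

```bash
python3 -m pendant '{"dp":[[0,0,0.003],[0,0,0.005],[0,0,0.007],[0,0,0.007]],"rotation":[[0,0,0],[0,0,0],[0,0,0],[0,0,0]]}'
python3 -m pendant '{"dp":[[0,0,0.0015],[0,0,0.003],[0,0,0.003]],"rotation":[[0,0,0],[0,0,0],[0,0,0]]}'
python3 -c "
from h import *
for i in range(4):
    o=get_obs();vision.capture('side');print(o['contact_force'],o['moment'],o['tool_pos'])"
```

```text
time: 7.82
tool_pos: [507.4, 157.0, 93.0]
tcp_rot: [-3.142, 0.0, 0.454]
contact_force: [-0.8, -0.7, -0.8]
grip_width: 13.6
finger_force: 30.0
time: 8.2
tool_pos: [507.4, 157.0, 90.1]
tcp_rot: [3.142, 0.0, 0.454]
contact_force: [0.1, 0.7, -0.1]
grip_width: 13.7
finger_force: 30.0
[ 0.10507961  0.74392088 -0.13099257] [ 0.0316932   0.08074151 -0.00840208] [507.43580052 156.98646283  90.08932277]
[ 0.76839331 -1.58092673 -0.57378525] [-0.0096106   0.09860679 -0.0009938 ] [507.4413832  157.00567423  90.14405107]
[ 0.18125176 -1.11485395 -0.66323949] [-0.03197529  0.06948814  0.00786664] [507.47695408 157.01849787  90.18909008]
[ 0.13150595 -0.03551454  0.33039914] [-0.0250827   0.08218266 -0.03938327] [507.48204441 157.02398019  90.23525625]
```

No force with the underside 7 mm below the tip, so the shaft is in the bore. I'll continue to seating and then press.

```bash
python3 -m pendant '{"dp":[[0,0,0.002],[0,0,0.004],[0,0,0.006],[0,0,0.006]],"rotation":[[0,0,0],[0,0,0],[0,0,0],[0,0,0]]}'
python3 -m pendant '{"dp":[[0,0,0.0015],[0,0,0.003],[0,0,0.003],[0,0,0.003]],"rotation":[[0,0,0],[0,0,0],[0,0,0],[0,0,0]]}'
python3 -m pendant '{"dp":[[0,0,0.0015],[0,0,0.003],[0,0,0.003],[0,0,0.003]],"rotation":[[0,0,0],[0,0,0],[0,0,0],[0,0,0]]}'
```

```text
time: 8.9
tool_pos: [507.4, 157.0, 84.0]
tcp_rot: [-3.142, 0.0, 0.454]
contact_force: [-0.0, -0.5, -0.4]
grip_width: 13.3
finger_force: 30.0
time: 9.4
tool_pos: [507.6, 157.1, 81.5]
tcp_rot: [3.141, -0.0, 0.454]
contact_force: [-0.4, -0.5, 3.1]
grip_width: 13.4
finger_force: 30.0
time: 9.9
tool_pos: [507.6, 157.1, 78.4]
tcp_rot: [3.141, -0.0, 0.454]
contact_force: [-0.9, -0.1, 5.4]
grip_width: 13.6
finger_force: 30.0
```

```bash
python3 -m pendant '{"dp":[[0,0,0.001],[0,0,0.002],[0,0,0.002],[0,0,0.002]],"rotation":[[0,0,0],[0,0,0],[0,0,0],[0,0,0]]}'
python3 -m pendant '{"dp":[[0,0,0.0007],[0,0,0.0014],[0,0,0.0014],[0,0,0.0014]],"rotation":[[0,0,0],[0,0,0],[0,0,0],[0,0,0]]}'
```

```text
time: 10.4
tool_pos: [507.7, 157.1, 76.6]
tcp_rot: [3.141, -0.001, 0.454]
contact_force: [-1.7, -1.1, 6.6]
grip_width: 13.5
finger_force: 30.0
time: 10.9
tool_pos: [507.8, 157.1, 75.9]
tcp_rot: [3.141, -0.001, 0.454]
contact_force: [-3.9, -0.4, 12.4]
grip_width: 14.0
finger_force: 30.0
```

```bash
python3 -m pendant '{"dp":[[0,0,0.0004],[0,0,0.0005],[0,0,0.0005],[0,0,0.0005]],"rotation":[[0,0,0],[0,0,0],[0,0,0],[0,0,0]]}'
python3 - <<'E'
from h import *
grab("scene",7);grab("side",7);o=get_obs();print(o["contact_force"],o["moment"],o["tool_pos"])
a=load("scene",7)["pixels"][135:195,240:312];b=load("side",7)["pixels"][205:265,195:267]
g=lambda p:cv2.resize(p[:,:,::-1],None,fx=5.5,fy=5.5,interpolation=cv2.INTER_CUBIC)
cv2.imwrite("pics/v7.png",np.hstack([g(a),g(b)]))
E
```

```text
time: 11.4
tool_pos: [507.8, 157.1, 75.8]
tcp_rot: [3.141, -0.002, 0.454]
contact_force: [-3.9, -0.6, 15.6]
grip_width: 14.0
finger_force: 30.0
[-4.21133118 -1.25233357 16.24189564] [-0.24120756  0.86750853 -0.01700919] [507.81870877 157.12593373  75.83498981]
```

View pics/v7.png

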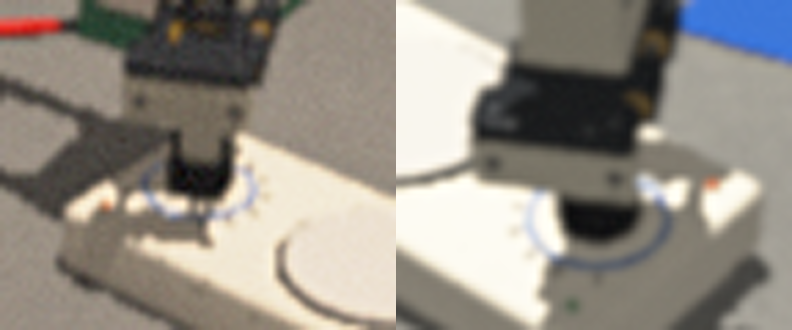

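The knob sits down at the deck (scene-crop 200,180; side-crop 600,215) with the washer hidden under it. The force is 16 N, against 8.6 N needed, and the height matches fully in. I'm handing the job in.

```bash
python3 -c "
from plant import workorder
print(workorder.close_job())"
```

```text
the job is handed in; nothing more can be done
None
```

The medium knob is on the D-shaft with its pointer lined up to the flat (within about 1–2° by camera), and it is still gripped and held fully pressed at about 16 N; I handed the job in at about 11.5 s, and it returned no verdict.

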